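# Prove a taper sleeve: seat the chuck, drift it out

### The job

Prove the taper of the sleeve standing in the vice: take the drill chuck from the rack and seat its shank in the sleeve with a light twisting push, to and fro, until its ring line is level with the sleeve's mouth, never pressing so hard that the sleeve slips down through the soft jaws, and let go. Then drive the drift through the sleeve's slot right up to its grip, so that the chuck comes free and stands loose on it, and leave the drift there. Put the chuck back upright in its own hole of the rack and leave everything else alone.

Things in the scene. Friction and masses are not known exactly. Their poses are not given: they have to be found in the camera images.
- vice: Fixed blue drill vice, 190 x 96 mm, jaw tops at z = 42, jaws end at y = +-48; in it an upright steel reducing sleeve, 34 mm dia. Origin: on the bench under the sleeve's axis. The sleeve's slot runs right through along the vice's y, 10 mm wide (x), floor z = 49, roof z = 82. Bore 23 mm dia at the mouth (chamfer to 31 mm, 4 deep), taper 1 in 10 on dia; cheeks 10 mm apart, tops z = 80, take the tang.
- sleeve_mouth (a point): Centre of the sleeve's mouth, z = 145 mm, level; two yellow ticks on its rim point along the slot (y).
- slot (a point): Centre of the slot's floor, on the sleeve's axis, 49 mm above the bench; its y runs along the slot.
- sleeve (a joint): How far the sleeve has slid down through the vice's soft jaws (m): 0 at the start. They hold it lightly, so as not to pinch the bore: a downward push of more than about 20 N slides it down, which must not happen (it does not come back).
- chuck: Loose drill chuck, about 0.56 kg. Origin: on its axis at the black ring line; z up. Dark knurled body 44 mm dia from z = 10 to 62, nose to 78. Below: taper shank 24 mm dia at the ring, 17 mm at z = -70, then a tang to z = -86, 7 mm thick (x), 12 mm wide (y; yellow ticks on the nose point along y). The tang enters the cheeks only within 0.25 rad of the slot (y along the vice's y, either way).
- chuck_body (a point): Middle of the knurled body, the place to grip, 38 mm above the ring line. The taper first touches with the ring 9 mm above the mouth; let go there, it centres itself. A straight push of 20 N sticks 3 to 4 mm high; 10 to 14 N with a dozen turns to and fro (0.13 rad, some 0.6 N m) brings it level. Once home no straight pull by hand frees it.
- drift: Loose steel drift (flat wedge), 237 mm long, 0.26 kg. Origin: middle of its orange grip (90 x 14 thick x 22 mm high, x from -32 to 58), the place to hold; x points to the tip at x = 200, the straight edge is below at z = -11. Blade 8 mm thick, 5 mm high at the tip, rising 1 in 7.5; the last 30 mm narrow to 4 mm, their foot rises 2.5 mm. It lies straight edge down, as it must enter the slot.
- drift_tip (a point): Foot of the drift's tip (straight edge's line), 200 mm ahead of the grip's middle. With the chuck home the tang leaves 10 mm above the slot's floor: the slope meets it with the tip about 35 mm past the sleeve's axis, then takes 15 to 35 N until the taper lets go. The grip's front stops at the sleeve, 17 mm from its axis; the chuck is then loose, ring about 11 mm above the mouth.
- drift_rest: Fixed wooden rest: two notched posts with floors at z = 35 mm and tops at z = 44 hold the drift upright on its straight edge, free under the grip. Origin on the bench under the grip's middle.
- rack: Fixed plywood rack, 200 x 90 mm, top at z = 105 mm, 14 mm board with two 32 mm holes at x = -50 and +50; a tool hangs in a hole with its body's underside on the board (chuck: ring line 95 mm above the bench). Origin: on the bench under its centre.
- live_centre: Bystander: loose steel live centre with a red band, 38 mm dia, 66 mm above its ring line, in the rack's other hole.
- wine_bottle: Bystander: loose green wine bottle, 74 mm dia, 300 mm tall.
- carafe: Bystander: loose white ceramic carafe, 114 mm dia, 210 mm tall.
- chuck_key: Bystander: loose steel T-shaped chuck key, 65 x 70 mm, lying flat.
Mind the look-alikes: they are no part of the job. There is more than one size of the drift_rest; the job needs the larger. What is shaped like the drift but red is not meant.

How it is judged:
By the outcome, as a careful person would: the job done as asked, in the order asked, and still so for the second after the job is handed in, with the robot touching nothing.
It also fails if it takes over 72 s, if anything falls off the work surface, if the arm or the gripper's body presses on something with over 40 N, if the wrist force passes 120 N, or if a joint passes its speed limit or range.

### The arm

A 6-joint arm with a two-finger parallel gripper is mounted at the origin on the work surface. World frame = base frame: x ahead of the robot, y to its left, z up, the work surface at z = 0. Lengths are in m, angles in rad, forces in N, time in s.
With the tool pointing down it reaches from about 0.275 to 0.825 m from the base axis. Payload 4.9 kg.
Tool frame: the origin (TCP) lies midway between the tips of the shut fingers; the grasp point (between the pads) lies 19 mm behind it (bot.grip_depth is the distance from the TCP to the grasp point, in m); z points along the fingers, y is the line along which they close (so a half turn about z gives the same grasp; the last joint's range is limited). The gripper opens to 85 mm and grips with 20 to 120 N. Pads are 22 mm wide; open, the fingers measure 114 mm over their backs; the gripper's body (76 mm by 85 mm) begins 54 mm behind the grasp point. The pads swing forward as they close: fully open they stand 13 mm farther back than shut.
Start: joints at [1.011, 0.326, -0.193, 1.052, 0, 1.437], TCP at [0.227, 0.501, 0.231] pointing down, gripper open.
Joint ranges: [-2.65, 2.65], [-0.97, 1.79], [-1.3, 1.35], [-1.93, 2.1], [-1.47, 1.37], [-3.14, 3.14]. Speed limits (rad/s): [2.57, 2.57, 3.14, 3.14, 3.14, 3.14].

### API

Orientations are given as a unit quaternion [w, x, y, z].
In Python, from cell import bot gives the robot as it stands. Calls block until the motion is done:
- bot.move_pose(position, orientation): joint-space move of the TCP to a pose.
- bot.move_linear(position, speed=0.15, rotation=None, until_force=None): straight line of the TCP; rotation=None keeps the orientation; speed is the mean speed in m/s. With until_force (N) it stops when the force on the tool has changed by that much, and returns True; else False.
- bot.goto_joints(angles): joint-space move.
- bot.set_gripper(opening, grasp_force=None): opening from 0.0 (shut) to 1.0 (fully open); grasp_force is the grip in N (None keeps the last); returns when the fingers have stopped.
- bot.wait(seconds).
- bot.solve_ik(position, orientation): joint angles nearest the present ones, or None.
- bot.camera(name): name is "scene" or "top" or "wrist"; returns the picture (384x512x3 uint8, red, green, blue); there is no depth.
- bot.calibration(name): a dict with "mtx" (3x3 intrinsics, pixels), "extrinsics" (4x4, takes a point from world to camera coordinates); the wrist camera has in their place "hand_eye" (4x4, takes a point from camera to tool coordinates, whose origin is the TCP and whose axes are the flange's). Camera axes: x right, y down, z forward; pixel columns grow to the right and rows downward; lengths in m; the calibration is good to about 2 mm. A picture is of the moment at which its call begins: read the wrist's pose just before it. calibration takes no time and is no camera call.
A pose or a line that the arm cannot do raises bot.PlanningError and nothing moves.
- bot.close_job(): hands the job in; it is judged then, once.
Trained networks look in the newest picture that a camera, given by its name, has taken for a name from the list of things; names that differ only in an ending like _2 or _b are one class to them, and where a whole thing is asked for, a point or a joint stands for the part that bears it (a point fixed in the world has none). Each returns a list of dicts, best first, with "confidence" (0 to 1); they miss things now and then, are a little off and sometimes report something else, mostly with a low value. They report only what shows in the picture. A call takes as long as a camera call. They do not tell look-alikes from the thing itself.
- bot.search_frame(camera, thing): "bbox" ([left, top, width, height] in pixels, round what is visible of it).
Readings, each from a call of its own:
- bot.read_clock(): time.
- bot.read_joint_positions(): joint angles.
- bot.read_joint_vel(): joint speeds.
- bot.read_joint_efforts(): joint torques, N m.
- bot.read_position(): TCP position.
- bot.read_tool_rot(): TCP orientation.
- bot.read_ft_force(): force on the tool from outside, world axes, zero at the start.
- bot.read_moment(): the same for the moment, N m.
- bot.read_gripper_width(): opening from 0.0 (shut) to 1.0 (fully open).
- bot.read_finger_force(): force on a finger pad.
Only numpy, scipy, OpenCV 4.12 (cv2) and the standard library are available. Lean on these libraries where they do the work, as an engineer would, in place of code of your own. Each camera call takes 0.05 s, during which the arm holds its last target. There are 200 camera calls.

## Working session

There is one attempt and no reset: what is moved stays moved. The work goes in short steps, each a Python script; the robot and the scene stay as the last script left them, time stands still between calls to the robot, and variables do not carry over. Pictures are saved under pics/ and viewed, at most 10 in all, crops included, and the job is handed in when it is done.

```bash
mkdir -p pics; ls; python3 - <<'E'
from cell import bot
import cv2,numpy as np
ims=[]
for c in ("scene","top"):
    im=bot.camera(c); cv2.imwrite(f"pics/{c}0.png",im[:,:,::-1])
    k=bot.calibration(c); print(c,np.round(k["mtx"],1).tolist(),np.round(k["extrinsics"],4).tolist())
    for t in ("vice","chuck","drift","drift_rest","rack","live_centre","wine_bottle","carafe","chuck_key"):
        print(t,[(np.round(d["bbox"]).astype(int).tolist(),round(d["confidence"],2)) for d in bot.search_frame(c,t)[:3]])
k=bot.calibration("wrist");print(np.round(k["mtx"],1).tolist(),np.round(k["hand_eye"],4).tolist(),bot.read_tool_rot(),bot.read_clock())
E
```

```text
pics
scene [[458.5, 0.0, 257.0], [0.0, 458.5, 193.4], [0.0, 0.0, 1.0]] [[-0.6154, 0.788, -0.0199, 0.4105], [0.6054, 0.4563, -0.6522, -0.215], [-0.5048, -0.4134, -0.7578, 1.7333], [0.0, 0.0, 0.0, 1.0]]
vice [([245, 195, 64, 60], 0.7)]
chuck [([361, 213, 19, 23], 0.74), ([275, 193, 12, 29], 0.43)]
drift [([152, 140, 56, 9], 0.77), ([207, 157, 46, 36], 0.73)]
drift_rest [([215, 166, 34, 35], 0.94), ([216, 139, 28, 22], 0.73)]
rack [([334, 209, 57, 85], 0.63)]
live_centre [([353, 247, 15, 17], 0.75), ([333, 211, 55, 81], 0.39)]
wine_bottle [([136, 128, 36, 77], 0.97), ([332, 212, 58, 82], 0.51)]
carafe [([357, 300, 55, 70], 0.55)]
chuck_key [([246, 284, 31, 25], 0.56), ([331, 212, 58, 80], 0.3)]
top [[376.9, 0.0, 251.6], [0.0, 376.9, 190.6], [0.0, 0.0, 1.0]] [[-0.0009, -1.0, -0.0059, -0.0809], [-0.9897, 0.0018, -0.1432, 0.5703], [0.1432, 0.0057, -0.9897, 1.1722], [0.0, 0.0, 0.0, 1.0]]
vice [([208, 154, 40, 76], 0.7)]
chuck [([130, 218, 19, 16], 0.52)]
drift [([270, 208, 72, 5], 0.84), ([363, 197, 53, 51], 0.77)]
drift_rest [([276, 198, 40, 23], 0.83), ([320, 243, 29, 20], 0.59)]
rack [([122, 177, 48, 67], 0.63), ([222, 193, 10, 15], 0.31)]
live_centre [([129, 187, 14, 12], 0.51)]
wine_bottle [([338, 127, 44, 40], 0.98)]
carafe [([58, 120, 55, 43], 0.98), ([123, 176, 42, 70], 0.26)]
chuck_key [([185, 119, 21, 21], 0.6)]
[[305.6, 0.0, 252.0], [0.0, 305.6, 197.3], [0.0, 0.0, 1.0]] [[0.0007, -0.9532, -0.3023, 0.0777], [1.0, 0.0007, 0.0002, -0.0012], [-0.0, -0.3023, 0.9532, -0.1414], [0.0, 0.0, 0.0, 1.0]] [-1.20394365e-05  2.11309588e-01  9.77419182e-01  6.72391601e-06] 1.0
```

```bash
python3 - <<'E'
import cv2,numpy as np
a=cv2.imread("pics/top0.png")[90:290,20:440]
cv2.imwrite("pics/t1.png",cv2.resize(a,None,fx=1.9,fy=1.9,interpolation=cv2.INTER_CUBIC))
a=cv2.imread("pics/scene0.png")[110:380,120:430]
cv2.imwrite("pics/s1.png",cv2.resize(a,None,fx=2.2,fy=2.2,interpolation=cv2.INTER_CUBIC))
E
```

```text
(no output)
```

View pics/t1.png

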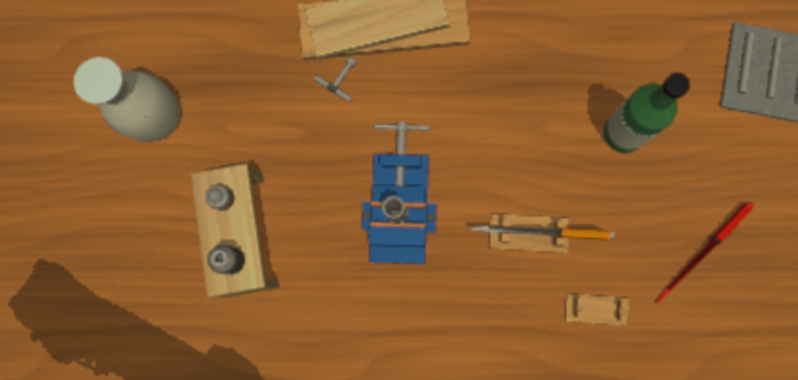

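View pics/s1.png

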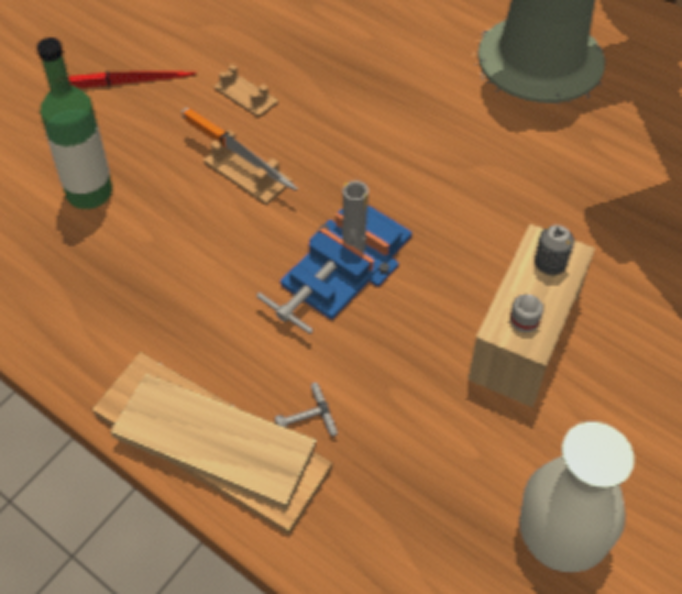

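Top picture, full-frame pixels. Rack with the chuck at (139,226) and the live centre at (136,193). Vice and sleeve at (227,199).
Drift candidates are the orange one at (306,210), lying in a rest with its tip to the left towards the sleeve, and the red one at (390,222). Rest candidates are the larger at (296,210) and the smaller at (334,253).
The orange drift in the larger rest fits the description. I'll confirm it from close by with the wrist camera.

```bash
cat > h.py <<'E'
from cell import bot
import numpy as np, cv2
from scipy.spatial.transform import Rotation as R
def Q(phi): return [0.,float(np.cos(phi/2)),float(np.sin(phi/2)),0.]   # tool down, tool x at yaw phi, tool y at phi-90deg
def mat(q): return R.from_quat([q[1],q[2],q[3],q[0]]).as_matrix()
def ext(c):
    k=bot.calibration(c)
    if c!="wrist": return k["mtx"],np.array(k["extrinsics"])
    T=np.eye(4);T[:3,:3]=mat(bot.read_tool_rot());T[:3,3]=bot.read_position()
    return k["mtx"],np.linalg.inv(T@k["hand_eye"])
def ray(ke,uv,z):
    K,E=ke; d=E[:3,:3].T@np.linalg.solve(K,[uv[0],uv[1],1.]); o=-E[:3,:3].T@E[:3,3]
    return (o+d*(z-o[2])/d[2])
def proj(ke,p):
    K,E=ke; q=K@(E[:3,:3]@np.asarray(p)+E[:3,3]); return q[:2]/q[2]
def snap(name,c="wrist"):
    ke=ext(c); im=bot.camera(c); cv2.imwrite(f"pics/{name}.png",im[:,:,::-1]); np.savez(f"pics/{name}.npz",K=ke[0],E=ke[1]); return im,ke
def load(name):
    d=np.load(f"pics/{name}.npz"); return cv2.imread(f"pics/{name}.png"),(d["K"],d["E"])
E
python3 - <<'E'
from h import *
ke=ext("top")
for n,uv,z in [("chuck",(139,226),.14),("live",(136,193),.13),("sleeve",(227,199),.145),("drift l",(270,210.5),.05),("drift r",(342,210.5),.05),("rest",(296,209),.03),("bottle base",(350,155),.05),("carafe",(93,145),.1)]: print(n,np.round(ray(ke,uv,z),3))
for n,p in (("rack",(.49,.22,.29)),("vice",(.55,-.02,.29)),("drift",(.49,-.2,.25))):
    for phi in (np.pi,np.pi/2,0,-np.pi/2):
        j=bot.solve_ik(p,Q(phi)); print(n,round(phi,2),None if j is None else np.round(j,2))
E
```

```text
chuck [0.452 0.247 0.14 ]
live [0.551 0.263 0.13 ]
sleeve [ 0.53  -0.01   0.145]
drift l [ 0.505 -0.14   0.05 ]
drift r [ 0.505 -0.368  0.05 ]
rest [ 0.512 -0.225  0.03 ]
bottle base [ 0.685 -0.4    0.05 ]
carafe [0.706 0.413 0.1  ]
rack 3.14 [ 0.28  0.27 -0.12  1.18  0.    0.28]
rack 1.57 [ 0.28  0.27 -0.12  1.18  0.    1.86]
rack 0 [ 0.28  0.27 -0.12  1.18  0.   -2.86]
rack -1.57 [ 0.28  0.27 -0.12  1.18  0.   -1.29]
vice 3.14 [-0.17  0.3  -0.08  1.19  0.   -0.17]
vice 1.57 [-0.17  0.3  -0.08  1.19  0.    1.4 ]
vice 0 [-0.17  0.3  -0.08  1.19  0.    2.97]
vice -1.57 [-0.17  0.3  -0.08  1.19  0.   -1.74]
drift 3.14 [-0.53  0.28 -0.21  1.08  0.   -0.53]
drift 1.57 [-0.53  0.28 -0.21  1.08  0.    1.04]
drift 0 [-0.53  0.28 -0.21  1.08  0.    2.61]
drift -1.57 [-0.53  0.28 -0.21  1.08  0.   -2.1 ]
```

```bash
python3 - <<'E'
from h import *
t=bot.read_clock()
bot.move_pose([.53,-.01,.27],Q(np.pi)); print(bot.read_clock()-t)
a,ka=snap("w_sleeve")
for th in ("vice","sleeve","drift"): print(th,[(np.round(d["bbox"],1).tolist(),round(d["confidence"],2)) for d in bot.search_frame("wrist",th)[:3]])
bot.move_pose([.452,.247,.28],Q(np.pi)); print(bot.read_clock()-t)
b,kb=snap("w_chuck")
for th in ("chuck","rack","live_centre"): print(th,[(np.round(d["bbox"],1).tolist(),round(d["confidence"],2)) for d in bot.search_frame("wrist",th)[:3]])
print(bot.read_clock(),bot.read_ft_force())
u,v=proj(ka,[.53,-.01,.145]).astype(int);print(u,v)
ca=a[max(v-100,0):v+100,u-100:u+100]; print("crop a",u-100,max(v-100,0))
u,v=proj(kb,[.452,.247,.17]).astype(int)
cb=b[max(v-100,0):v+100,u-100:u+100]; print("crop b",u-100,max(v-100,0))
cv2.imwrite("pics/c2.png",np.hstack([cv2.resize(x,(400,400),interpolation=cv2.INTER_CUBIC) for x in (ca,cb)])[:,:,::-1])
E
```

```text
2.1333
vice [([206.3, 98.1, 93.1, 179.9], 0.91), ([418.8, 46.3, 93.2, 200.3], 0.48)]
sleeve [([236.1, 155.4, 36.7, 56.2], 0.98)]
drift [([0.0, 132.8, 153.9, 20.0], 0.88)]
3.3833
chuck [([230.5, 157.1, 49.8, 54.2], 0.62)]
rack [([206.5, 115.8, 108.6, 182.9], 0.64)]
live_centre [([253.4, 244.0, 34.9, 42.4], 0.81)]
4.5833 [-0.44982925 -0.19316393 -0.17548229]
252 190
crop a 152 90
crop b 153 94
```

View pics/c2.png

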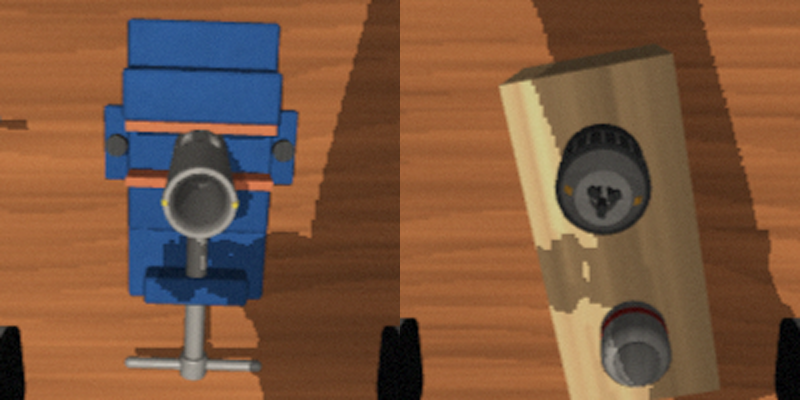

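Left crop: the sleeve mouth is centred at full-frame (252,192), with ticks at (234.5,192) and (270,192.5), so the slot lies along world y. Right crop: the chuck nose is at (254,191) with orange-yellow ticks at (237,188.5) and (272,194), so the chuck is turned slightly. The live centre is at (270,265).

```bash
python3 - <<'E'
from h import *
for n,c,z in (("w_sleeve",(252,192),.145),("w_chuck",(254.5,191),.17)):
    im,ke=load(n); hsv=cv2.cvtColor(im,cv2.COLOR_BGR2HSV)
    m=cv2.inRange(hsv,(14,110,70),(36,255,255)); 
    mm=np.zeros_like(m); cv2.circle(mm,(int(c[0]),int(c[1])),23,255,-1); m&=mm
    nn,_,st,cen=cv2.connectedComponentsWithStats(m)
    o=[i for i in range(1,nn) if st[i,4]>=2]
    for i in o: print(n,st[i],np.round(cen[i],1),np.round(ray(ke,cen[i],z),4))
    # mean colours
    print(n,"centre",np.round(ray(ke,c,z),4))
    if n=="w_chuck":
        for p in ((237,188.5),(272,194)):
            for z in (.157,.165,.173): print(z,np.round(ray(ke,p,z),4), im[int(p[1]),int(p[0])])
# circle fits
im,ke=load("w_sleeve"); K=cv2.resize(im[160:220,220:285],None,fx=8,fy=8,interpolation=cv2.INTER_CUBIC)
im,ke=load("w_chuck"); K2=cv2.resize(im[150:220,220:290],None,fx=8,fy=8,interpolation=cv2.INTER_CUBIC)
cv2.imwrite("pics/c3.png",cv2.resize(np.hstack([K[:480,:400],K2[:480]])[:, :800],None,fx=.8,fy=.8))
E
```

```text
w_sleeve [233 190   3   3   8] [233.9 191.1] [ 0.5304 -0.0266  0.145 ]
w_sleeve [268 191   3   3   8] [269.1 192.1] [0.5313 0.0054 0.145 ]
w_sleeve centre [ 0.5312 -0.0102  0.145 ]
w_chuck [235 187   4   5  16] [236.6 188.8] [0.4465 0.2323 0.17  ]
w_chuck [270 192   4   5  16] [271.4 193.8] [0.4509 0.2621 0.17  ]
w_chuck [251 205  22  10  46] [261.3 210.7] [0.4664 0.2536 0.17  ]
w_chuck centre [0.4484 0.2476 0.17  ]
0.157 [0.4499 0.232  0.157 ] [ 24  76 110]
0.165 [0.4476 0.2324 0.165 ] [ 24  76 110]
0.173 [0.4453 0.2328 0.173 ] [ 24  76 110]
0.157 [0.4551 0.2635 0.157 ] [ 24  75 106]
0.165 [0.4526 0.263  0.165 ] [ 24  75 106]
0.173 [0.4502 0.2625 0.173 ] [ 24  75 106]
```

View pics/c3.png

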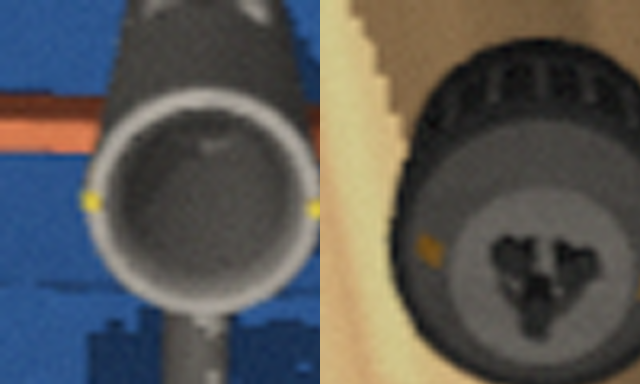

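```bash
python3 - <<'E'
from h import *
C=np.array([.450,.2475]); S=np.array([.5309,-.0106]); a=np.pi-.152; b=np.pi-.028
t=bot.read_clock()
bot.move_pose([*C,.215],Q(a)); bot.move_linear([*C,.113],speed=.15)
print("before",np.round(bot.read_ft_force(),2))
bot.set_gripper(0.0,100); print("w",bot.read_gripper_width(),bot.read_finger_force(),np.round(bot.read_ft_force(),2),bot.read_clock()-t)
bot.move_linear([*C,.265],speed=.2); bot.wait(.1); f=bot.read_ft_force(); print("lift",np.round(f,2),bot.read_clock()-t)
bot.move_pose([*S,.275],Q(b)); bot.wait(.1); print(np.round(bot.read_ft_force(),2),bot.read_clock()-t)
bot.move_linear([*S,.185],speed=.15); print(np.round(bot.read_ft_force(),2),bot.read_clock()-t)
snap("w_over")
r=bot.move_linear([*S,.165],speed=.03,until_force=3); print(r,bot.read_position(),np.round(bot.read_ft_force(),2),bot.read_clock()-t,bot.read_clock())
E
```

```text
before [-0.67  0.96  0.19]
w 0.49293044207097786 100.68155765533447 [-0.87  0.38  5.53] 1.6749999999999998
lift [-0.45  0.88 -5.61] 2.6834
[ 0.65  0.04 -4.54] 3.8334
[-0.17  0.17 -4.81] 4.5834
True [ 0.53062751 -0.00976076  0.17391062] [ 3.5  -0.77 -5.65] 5.0667 9.65
```

```bash
python3 - <<'E'
from h import *
t=bot.read_clock()
bot.set_gripper(0.75); bot.wait(.15); f0=bot.read_ft_force(); print("free",np.round(f0,2),bot.read_clock()-t)
snap("w_free")
bot.move_linear([.5309,-.0106,.172],speed=.05)
bot.set_gripper(0.0,100); bot.wait(.1)
print("grip",bot.read_gripper_width(),np.round(bot.read_ft_force(),2),np.round(bot.read_moment(),2),bot.read_position(),bot.read_clock()-t)
for dz in (.0005,.001):
    p=np.array([.5309,-.0106,.172-dz]); r=bot.move_linear(p,speed=.02,until_force=9)
    print(r,np.round(bot.read_position(),5),np.round(bot.read_ft_force(),2),np.round(bot.read_moment(),2),bot.read_clock()-t)
    if bot.read_ft_force()[2]>3: break
im,ke=load("w_free"); cv2.imwrite("pics/c4.png",cv2.resize(im[60:330,150:360],None,fx=2,fy=2))
E
```

```text
free [-0.62  0.58 -0.24] 0.4916999999999998
grip 0.4978067960064569 [ 0.93  3.69 -2.59] [ 0.64 -0.19  0.06] [ 0.53087626 -0.0100316   0.17177007] 1.2166999999999994
False [ 0.53093 -0.01005  0.17172] [0.39 4.39 1.72] [ 0.93  0.04 -0.02] 1.4666999999999994
False [ 0.53101 -0.01008  0.17171] [-1.28  5.24  6.46] [1.08 0.31 0.03] 1.7166999999999994
```

View pics/c4.png

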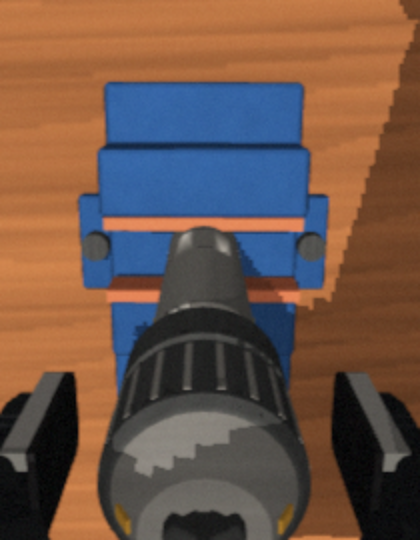

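The chuck stands upright in the sleeve with both fingers clear and its ticks level across, at about (210,318) and (293,318) in the full frame. Vertical stiffness is about 9 N/mm, so I can control the push through the commanded depth.

```bash
cat > tw.py <<'E'
from h import *
import sys,json
st=json.load(open("st.json")) if len(sys.argv)>2 else dict(x=.5310,y=-.0100,z=.1710,s=1)
b=np.pi-.028; Fd=7.0; t=bot.read_clock()
for i in range(int(sys.argv[1])):
    bot.move_linear([st["x"],st["y"],st["z"]],speed=.15,rotation=Q(b+.13*st["s"])); st["s"]*=-1
    f=bot.read_ft_force(); p=bot.read_position()
    print(i,round(bot.read_clock()-t,2),"z",round(p[2]*1e3,2),"cmd",round(st["z"]*1e3,2),"f",np.round(f,1),"m",np.round(bot.read_moment(),2))
    st["z"]-=float(np.clip((Fd-f[2])/9000,-.0015,.0005)); st["y"]+=float(np.clip(f[1]/15000,-.0002,.0002)); st["x"]+=float(np.clip(f[0]/15000,-.0002,.0002))
    if f[2]>11: st["z"]+=.0005
    if p[2]<.1620: break
json.dump(st,open("st.json","w")); print(bot.read_clock())
E
python3 tw.py 3
```

```text
0 0.28 z 171.36 cmd 171.0 f [-1.7  2.4  4.1] m [0.83 0.42 0.16]
1 0.69 z 170.84 cmd 170.67 f [-0.7  3.8  4.8] m [ 0.92  0.37 -0.26]
2 1.1 z 170.48 cmd 170.43 f [-1.2  2.3  3.7] m [0.56 0.31 0.27]
12.4667
```

```bash
sed -i 's/(Fd-f\[2\])\/9000,-.0015,.0005)/(Fd-f[2])\/9000+.0002,-.0015,.0008)/; s/Fd=7.0/Fd=7.5/; s/<.1620/<.1632/' tw.py; python3 tw.py 10 c
```

```text
0 0.41 z 170.17 cmd 170.06 f [-0.7  3.   3.9] m [ 0.59  0.2  -0.3 ]
1 0.82 z 169.81 cmd 169.46 f [-1.1  0.2  6.3] m [0.25 0.39 0.4 ]
2 1.23 z 169.5 cmd 169.13 f [-0.4  2.1  4.4] m [ 0.47  0.25 -0.38]
3 1.63 z 169.19 cmd 168.59 f [-1.9 -0.2  7.4] m [0.21 0.44 0.39]
4 2.04 z 168.95 cmd 168.38 f [-0.3  1.4  7.3] m [ 0.38  0.32 -0.46]
5 2.45 z 168.71 cmd 168.16 f [-1.2 -0.2  5.8] m [0.2  0.32 0.32]
6 2.86 z 168.49 cmd 167.77 f [-0.4  1.7  7.4] m [ 0.39  0.36 -0.43]
7 3.27 z 168.3 cmd 167.56 f [-1.2  0.1  7.9] m [0.17 0.36 0.35]
8 3.68 z 168.13 cmd 167.4 f [-1.2  1.3  7.9] m [ 0.34  0.34 -0.51]
9 4.08 z 167.97 cmd 167.24 f [-1.   0.2  6.7] m [0.15 0.28 0.43]
16.55
```

```bash
sed -i 's/Fd=7.5/Fd=9.3/; s/f\[2\]>11/f[2]>12/' tw.py; python3 tw.py 6 c; python3 - <<'E'
from h import *
q=bot.read_tool_rot(); m=mat(q); print("yaw",np.arctan2(m[1,0],m[0,0]), m[:,2])
im,ke=snap("w_mid"); s,ks=snap("s_mid","scene")
print(proj(ks,[.5309,-.01,.145]))
u,v=proj(ks,[.5309,-.01,.145]).astype(int)
A=cv2.resize(s[v-40:v+30,u-35:u+35],(500,500),interpolation=cv2.INTER_CUBIC)
B=cv2.resize(im[120:300,200:308],(300,500),interpolation=cv2.INTER_CUBIC)
cv2.imwrite("pics/c5.png",np.hstack([A,B])[:,:,::-1])
E
```

```text
0 0.41 z 167.79 cmd 166.95 f [-0.   1.4  7.8] m [ 0.28  0.36 -0.37]
1 0.82 z 167.64 cmd 166.58 f [-1.4  0.1  9.4] m [0.08 0.45 0.43]
2 1.22 z 167.46 cmd 166.4 f [-1.2  0.7  9.1] m [ 0.27  0.37 -0.57]
3 1.63 z 167.31 cmd 166.18 f [-0.7 -0.3  9.4] m [0.08 0.38 0.49]
4 2.04 z 167.16 cmd 165.99 f [0.2 0.3 9.1] m [ 0.32  0.36 -0.53]
5 2.45 z 167.04 cmd 165.76 f [-1.2 -0.8  9.7] m [0.08 0.44 0.55]
19.0
yaw -3.0369480153822086 [ 0.00235609 -0.00261834 -0.9999938 ]
[281.65858267 195.81211073]
```

View pics/c5.png

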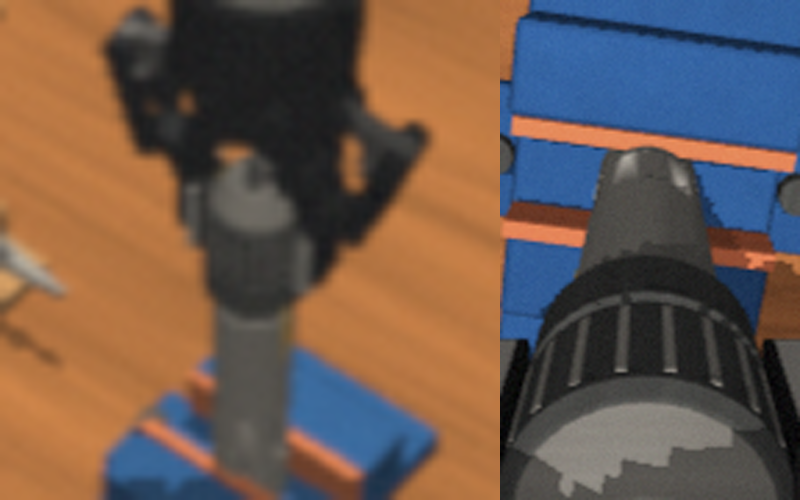

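The fingers hold the body squarely and it is seated most of the way, with about 4 mm left by the tool height. This view is too coarse to read the ring line, so I go on twisting with a slightly wider stroke that stays inside the 0.25 rad limit.

```bash
sed -i 's/Fd=9.3/Fd=9.8/; s/b+.13/b+.17/' tw.py; python3 tw.py 8 c; python3 - <<'E'
from h import *
im,ke=snap("w_mid2")
E
```

```text
0 0.45 z 166.88 cmd 165.6 f [-1.2  1.2  9.3] m [ 0.3   0.4  -0.57]
1 0.94 z 166.7 cmd 165.34 f [-0.9 -1.5  9.4] m [0.01 0.44 0.61]
2 1.43 z 166.54 cmd 165.1 f [-1.6  1.3 11.1] m [ 0.34  0.45 -0.63]
3 1.92 z 166.41 cmd 165.05 f [-0.7 -1.3 10.3] m [0.09 0.39 0.39]
4 2.42 z 166.3 cmd 164.91 f [-0.5  2.   9.2] m [ 0.3   0.3  -0.72]
5 2.91 z 166.18 cmd 164.63 f [-0.6 -1.  11.8] m [0.05 0.47 0.73]
6 3.4 z 166.06 cmd 164.66 f [ 0.1  1.4 10.6] m [ 0.28  0.26 -0.45]
7 3.89 z 165.99 cmd 164.55 f [-0.1 -1.3 10. ] m [0.05 0.39 0.67]
22.9917
```

```bash
python3 - <<'E'
from h import *
ims=[]
for n in ("w_over","w_free","w_mid","w_mid2"):
    im,ke=load(n); hsv=cv2.cvtColor(im,cv2.COLOR_BGR2HSV)
    m=cv2.inRange(hsv,(14,110,60),(36,255,255)); m[:,:195]=0;m[:,310:]=0;m[:270]=0
    nn,_,st,cen=cv2.connectedComponentsWithStats(m)
    print(n,[(st[i,4],np.round(cen[i],2).tolist()) for i in range(1,nn) if st[i,4]>8], np.round((np.linalg.inv(ke[1]))[2,3],4))
    if n in("w_free","w_mid2"): ims.append(cv2.resize(im[150:350,180:330],(390,520),interpolation=cv2.INTER_CUBIC))
cv2.imwrite("pics/c6.png",np.hstack(ims))
E
```

```text
w_over [(np.int32(80), [209.52, 324.4]), (np.int32(83), [294.48, 324.72])] 0.327
w_free [(np.int32(73), [211.04, 319.25]), (np.int32(76), [292.36, 319.16])] 0.3158
w_mid [(np.int32(76), [210.55, 319.07]), (np.int32(78), [293.41, 319.19])] 0.3083
w_mid2 [(np.int32(76), [210.51, 319.14]), (np.int32(78), [293.32, 319.38])] 0.3072
```

View pics/c6.png

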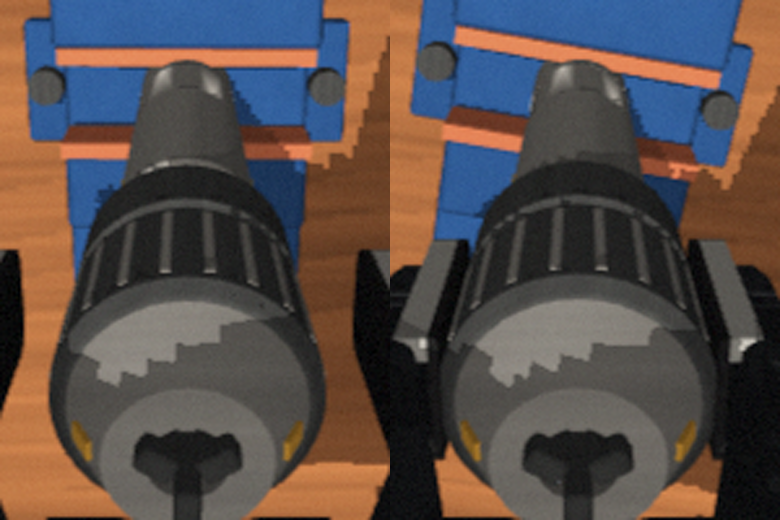

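The left half of the crop is the chuck just let go, with the rim showing under its body. The right half is now, with the rim hidden and the ticks level at (210.5,319) and (293.3,319), so the chuck has not turned in the grip. I'll use the tick pair to measure the chuck's height in the gripper.

```bash
python3 - <<'E'
from h import *
from scipy.optimize import least_squares
k=bot.calibration("wrist");K=k["mtx"];H=np.linalg.inv(np.array(k["hand_eye"]))
def pr(p): q=K@(H[:3,:3]@p+H[:3,3]); return q[:2]/q[2]
obs={"over":((209.52,324.4),(294.48,324.72)),"free":((211.04,319.25),(292.36,319.16)),"mid":((210.55,319.07),(293.41,319.19)),"mid2":((210.51,319.14),(293.32,319.38))}
# w_chuck ticks: camera at known pose, rack grasp ring .095
_,kc=load("w_chuck")
for h in (.062,.066,.070,.074):
    a,b=ray(kc,(236.6,188.8),.095+h),ray(kc,(271.4,193.8),.095+h); r=np.linalg.norm(a-b)/2
    out=[]
    for n,o in obs.items():
        s=least_squares(lambda s:(np.array([pr(np.array([s[0],s[1]+g*r,s[2]])) for g in (-1,1)])-np.array(o)).ravel(),[0,0,-.05]).x
        out.append((n,np.round(s*1e3,2).tolist(),"TCP-ring",round((h+s[2])*1e3,2)))
    print(h,round(r*1e3,2),out)
E
```

```text
0.062 15.87 [('over', [-1.58, -0.71, -46.94], 'TCP-ring', np.float64(15.06)), ('free', [-3.16, -0.83, -42.07], 'TCP-ring', np.float64(19.93)), ('mid', [-1.62, -0.72, -43.91], 'TCP-ring', np.float64(18.09)), ('mid2', [-1.72, -0.75, -43.87], 'TCP-ring', np.float64(18.13))]
0.066 15.63 [('over', [-0.37, -0.71, -48.37], 'TCP-ring', np.float64(17.63)), ('free', [-1.93, -0.83, -43.58], 'TCP-ring', np.float64(22.42)), ('mid', [-0.41, -0.72, -45.39], 'TCP-ring', np.float64(20.61)), ('mid2', [-0.51, -0.75, -45.34], 'TCP-ring', np.float64(20.66))]
0.07 15.39 [('over', [0.84, -0.72, -49.8], 'TCP-ring', np.float64(20.2)), ('free', [-0.7, -0.83, -45.08], 'TCP-ring', np.float64(24.92)), ('mid', [0.8, -0.72, -46.86], 'TCP-ring', np.float64(23.14)), ('mid2', [0.71, -0.75, -46.82], 'TCP-ring', np.float64(23.18))]
0.074 15.15 [('over', [2.05, -0.72, -51.22], 'TCP-ring', np.float64(22.78)), ('free', [0.54, -0.83, -46.58], 'TCP-ring', np.float64(27.42)), ('mid', [2.01, -0.72, -48.34], 'TCP-ring', np.float64(25.66)), ('mid2', [1.92, -0.75, -48.3], 'TCP-ring', np.float64(25.7))]
```

```bash
sed -i 's/Fd=9.8/Fd=9.5/' tw.py; python3 tw.py 8 c; python3 - <<'E'
from h import *
p=[.5309,-.0100,.30]
for ph in (np.pi,np.pi/2): 
  print(np.round(bot.read_joint_positions(),2))
  # candidate side view: tool tilted 45 deg about world, looking at (S, .15) from robot side
  for tilt in (.5,.7,.9):
    z=np.array([np.sin(tilt),0,-np.cos(tilt)]); y=np.array([0,1,0.]); x=np.cross(y,z); M=np.c_[x,y,z]
    q=R.from_matrix(M).as_quat(); q=[q[3],*q[:3]]
    P=np.array([.5309,-.01,.15])-z*.10; j=bot.solve_ik(P,q); print(tilt,x.round(2),P.round(3),None if j is None else np.round(j,2))
E
```

```text
0 0.49 z 165.88 cmd 164.38 f [-0.6  0.  10.4] m [ 0.29  0.31 -0.57]
1 0.98 z 165.76 cmd 164.27 f [-1.  -0.3 10.4] m [0.11 0.32 0.37]
2 1.48 z 165.69 cmd 164.17 f [-0.4  2.5 10.3] m [ 0.3   0.31 -0.74]
3 1.97 z 165.59 cmd 164.06 f [-0.5 -0.3 11. ] m [0.02 0.29 0.57]
4 2.46 z 165.51 cmd 164.03 f [-0.   1.4 10.3] m [ 0.28  0.29 -0.82]
5 2.95 z 165.41 cmd 163.92 f [ 0.  -1.1 10.8] m [0.   0.26 0.76]
6 3.44 z 165.41 cmd 163.86 f [-0.2  0.8 10.8] m [ 0.19  0.29 -0.61]
7 3.93 z 165.31 cmd 163.8 f [ 0.4 -2.1 10.9] m [0.06 0.29 0.84]
26.975
[-0.16  0.34 -0.35  0.88 -0.   -0.3 ]
0.5 [-0.88  0.   -0.48] [ 0.483 -0.01   0.238] [-0.25 -0.15 -0.85  0.38  0.12 -0.22]
0.7 [-0.76  0.   -0.64] [ 0.466 -0.01   0.226] [-0.31 -0.26 -1.1   0.06  0.2  -0.24]
0.9 [-0.62  0.   -0.78] [ 0.453 -0.01   0.212] None
[-0.16  0.34 -0.35  0.88 -0.   -0.3 ]
0.5 [-0.88  0.   -0.48] [ 0.483 -0.01   0.238] [-0.25 -0.15 -0.85  0.38  0.12 -0.22]
0.7 [-0.76  0.   -0.64] [ 0.466 -0.01   0.226] [-0.31 -0.26 -1.1   0.06  0.2  -0.24]
0.9 [-0.62  0.   -0.78] [ 0.453 -0.01   0.212] None
```

```bash
python3 - <<'E'
from h import *
t=bot.read_clock()
bot.set_gripper(0.8); bot.wait(.1); print(np.round(bot.read_ft_force(),2))
z0=bot.read_position(); bot.move_linear([z0[0],z0[1],.245],speed=.25)
tilt=.7; z=np.array([np.sin(tilt),0,-np.cos(tilt)]); y=np.array([0,1,0.]); M=np.c_[np.cross(y,z),y,z]
q=R.from_matrix(M).as_quat(); q=[float(q[3]),*map(float,q[:3])]; P=np.array([.5309,-.01,.15])-z*.09
bot.move_pose(P.tolist(),q); bot.wait(.1); im,ke=snap("w_side"); print(bot.read_clock()-t, bot.read_clock())
u,v=proj(ke,[.5309,-.01,.145]).astype(int); print(u,v)
for zz in (.145,.155): print(zz,proj(ke,[.5309-.017,-.01,zz]),proj(ke,[.5309-.022,-.01,zz]))
cv2.imwrite("pics/c7.png",cv2.resize(im[v-40:v+40,u-50:u+50],(750,600),interpolation=cv2.INTER_CUBIC)[:,:,::-1])
E
```

```text
[ 0.79 -0.91 -0.36]
2.0832999999999977 29.0583
253 196
0.145 [253.58253726 184.14874791] [253.61716902 180.3333874 ]
0.155 [253.61467593 195.21042659] [253.65074586 191.51338099]
```

View pics/c7.png

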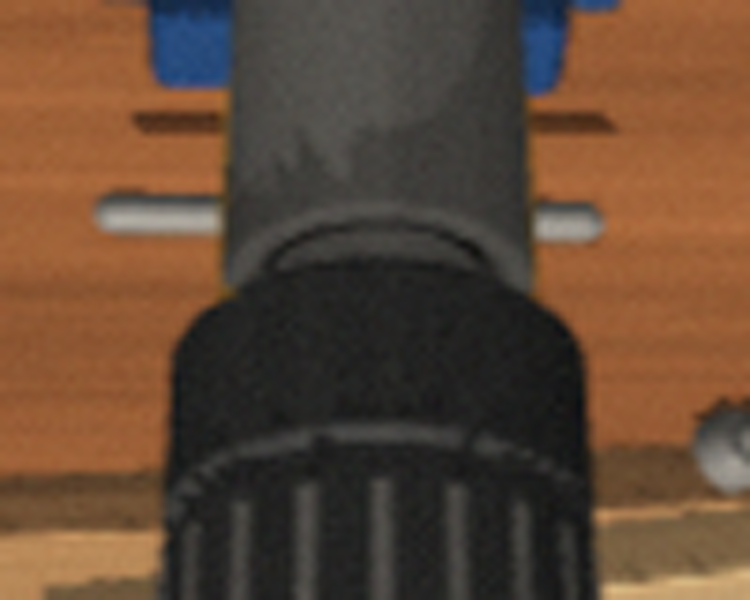

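The view is upside down. The sleeve rim front is at full-frame row 184.3, where 184.1 was predicted for z = 145 mm, and the body's lower edge is at row 190.7. That puts the rim-to-body gap at about 9.5 ± 0.7 mm against 10 mm when level, with the dark ring line at the mouth. The chuck is seated and the sleeve has not sunk, so the drift is next.

```bash
python3 - <<'E'
from h import *
t=bot.read_clock()
p=bot.read_position(); bot.move_linear([p[0]-.02,p[1],p[2]+.06],speed=.25)
bot.move_pose([.505,-.27,.22],Q(-np.pi/2)); bot.wait(.05); im,ke=snap("w_drift"); print(bot.read_clock()-t,bot.read_clock(),np.round(bot.read_joint_positions(),2))
for th in ("drift","drift_rest"): print(th,[(np.round(d["bbox"],1).tolist(),round(d["confidence"],2)) for d in bot.search_frame("wrist",th)[:3]])
hsv=cv2.cvtColor(im,cv2.COLOR_RGB2HSV)
m=cv2.inRange(hsv,(9,200,150),(22,255,255)); nn,_,st,cen=cv2.connectedComponentsWithStats(m); o=np.argsort(-st[1:,4])[:3]+1
for i in o: print(st[i],cen[i])
for n,P in (("tip",(.505,-.14,.04)),("orig",(.505,-.34,.057))): print(n,proj(ke,P))
cv2.imwrite("pics/c8.png",cv2.resize(im[60:384],(800,506),interpolation=cv2.INTER_CUBIC)[:,:,::-1])
E
```

```text
2.191700000000001 31.25 [-0.62  0.37 -0.15  1.04  0.   -2.19]
drift [([224.3, 344.0, 22.6, 8.6], 0.4)]
drift_rest [([228.7, 139.7, 55.2, 111.6], 0.97), ([342.3, 46.5, 62.4, 101.5], 0.63)]
[261 144   3  23  26] [262.38461538 155.57692308]
[252 128   2  15  23] [252.43478261 134.86956522]
[251 150   2  16  22] [251.27272727 156.81818182]
tip [251.07621098 280.80396391]
orig [251.0266688  108.77163728]
```

View pics/c8.png

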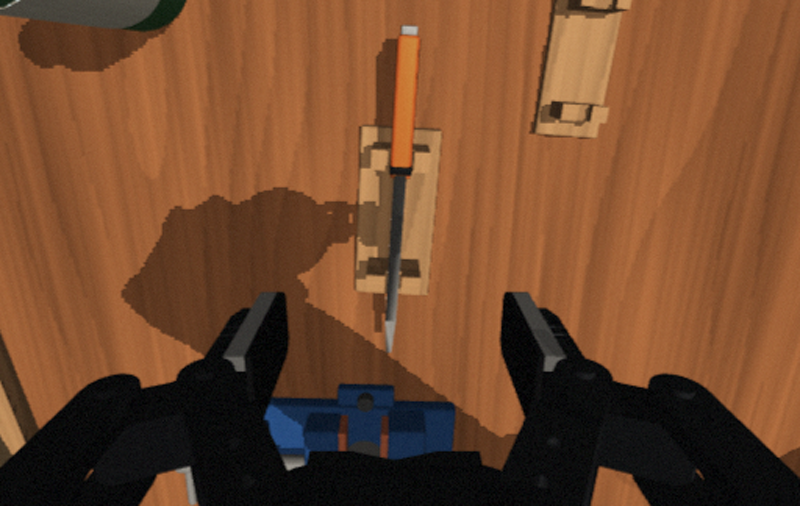

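The orange drift lies in the larger rest with its rear at full-frame (262,80), grip front at (257,168) and tip at (249,284). The smaller, empty rest is at the top right. This matches the description, and the red one is not in view.

```bash
python3 - <<'E'
from h import *
im,ke=load("w_drift"); hsv=cv2.cvtColor(im,cv2.COLOR_BGR2HSV)
for lo in ((5,200,190),(5,215,150)):
    m=cv2.inRange(hsv,lo,(22,255,255)); m[:, :240]=0; m[:,275:]=0; m[:75]=0; m[172:]=0
    rows=[]
    for v in range(84,165,8):
        c=np.where(m[v])[0]; rows.append((v,c.min(),c.max(),len(c)) if len(c) else v)
    print(rows)
print(im[120,244:274].tolist())
A=ray(ke,(262,82.5),.057);B=ray(ke,(256.7,167.5),.057);T=ray(ke,(249,284),.039)
print(A.round(4),B.round(4),T.round(4),np.linalg.norm(T-A),np.linalg.norm(B-A),np.arctan2(*(B-A)[:2]),np.arctan2(*(T-A)[:2]))
E
```

```text
[(84, np.int64(267), np.int64(267), 1), (92, np.int64(255), np.int64(255), 1), 100, 108, (116, np.int64(254), np.int64(265), 2), (124, np.int64(264), np.int64(264), 1), (132, np.int64(253), np.int64(264), 2), 140, (148, np.int64(252), np.int64(263), 2), (156, np.int64(262), np.int64(262), 1), (164, np.int64(251), np.int64(251), 1)]
[84, 92, 100, 108, 116, 124, 132, 140, 148, 156, 164]
[[32, 58, 97], [35, 58, 96], [29, 52, 92], [30, 54, 93], [29, 53, 90], [25, 51, 89], [32, 56, 91], [26, 50, 86], [25, 56, 118], [33, 79, 173], [46, 102, 200], [48, 115, 202], [50, 115, 201], [49, 116, 200], [52, 121, 202], [53, 122, 202], [51, 118, 200], [54, 123, 202], [56, 126, 204], [55, 126, 203], [47, 111, 200], [38, 89, 189], [39, 78, 160], [52, 89, 149], [55, 96, 156], [54, 94, 153], [53, 92, 152], [51, 92, 153], [55, 96, 156], [55, 95, 158]]
[ 0.4948 -0.3636  0.057 ] [ 0.4993 -0.2828  0.057 ] [ 0.5075 -0.1349  0.039 ] 0.22974089874668974 0.08085358368684953 0.05563466659212382 0.0557756155877952
```

```bash
cat st.json; python3 - <<'E'
from h import *
import json
t=bot.read_clock(); th=.0557; d=np.array([np.sin(th),np.cos(th)]); O=np.array([.4963,-.3343]); G=O-.005*d; qa=Q(-np.pi/2-th)
bot.set_gripper(.6); bot.move_pose([*G,.10],qa); bot.move_linear([*G,.028],speed=.15,until_force=8)
bot.set_gripper(0.0,110); bot.wait(.05); p0=bot.read_position(); print("w",bot.read_gripper_width(),bot.read_finger_force(),p0.round(4),np.round(bot.read_ft_force(),2))
ts=.028; ds=np.array([np.sin(ts),np.cos(ts)]); S=np.array([.5310,-.0104]); qb=Q(-np.pi/2-ts)
bot.move_linear([*p0[:2],p0[2]+.035],speed=.2); bot.wait(.05); print("lift",np.round(bot.read_ft_force(),2),np.round(bot.read_moment(),2),bot.read_clock()-t)
zi=p0[2]+.0155
def tcp(tip): return (S+ds*(tip-.205)).tolist()   # tip past sleeve axis
bot.move_linear([*tcp(-.045),zi+.01],speed=.2,rotation=qb)
bot.move_linear([*tcp(-.040),zi],speed=.1); bot.wait(.1); f=bot.read_ft_force(); print("pre",bot.read_position().round(4),zi,np.round(f,2),bot.read_clock()-t)
snap("w_pre"); snap("s_pre","scene")
r=bot.move_linear([*tcp(.018),zi],speed=.06,until_force=8); print(r,bot.read_position().round(4),np.round(bot.read_ft_force(),2),np.round(bot.read_moment(),2),bot.read_clock())
json.dump(dict(zi=float(zi),f0=[float(x) for x in f]),open("dr.json","w"))
E
```

```text
{"x": 0.5293167573943125, "y": -0.008659555332859597, "z": 0.1637640084566485, "s": -1}w 0.14446115228437334 107.38252758979797 [ 0.4968 -0.3399  0.0291] [1.15 0.84 6.21]
lift [ 0.05 -0.64 -3.27] [-0.13  0.04  0.05] 2.424999999999997
pre [ 0.5239 -0.2561  0.0446] 0.04461626963270823 [-0.01 -0.02 -2.68] 3.3583
False [ 0.5257 -0.1972  0.0446] [-0.15  2.18 -2.43] [-0.16  0.07  0.02] 35.925
```

```bash
python3 - <<'E'
from h import *
import json
D=json.load(open("dr.json")); zi=D["zi"]; t=bot.read_clock()
ts=.028; ds=np.array([np.sin(ts),np.cos(ts)]); S=np.array([.5310,-.0104])
def tcp(tip): return (S+ds*(tip-.205)).tolist()
r=bot.move_linear([*tcp(.018),zi-.004],speed=.02,until_force=2.5); z=bot.read_position()[2]; print(r,(z-zi)*1e3,np.round(bot.read_ft_force(),2),np.round(bot.read_moment(),2))
zc=z
for tip in (.04,.06,.08,.10,.115,.125,.129):
    r=bot.move_linear([*tcp(tip),zc],speed=.06,until_force=45); p=bot.read_position(); f=bot.read_ft_force()
    print(tip,r,"tip",round(((p[:2]-S)@ds+.205)*1e3,1),"z",round((p[2]-zi)*1e3,2),np.round(f,1),np.round(bot.read_moment(),2),round(bot.read_clock()-t,2))
    if r or abs(f[0])>12: break
print(bot.read_clock())
E
```

```text
True -0.1527272439805355 [-1.52  1.44  7.78] [-0.05  0.36 -0.05]
0.04 False tip 31.6 z 1.62 [ -3.1 -21.7  -0.6] [-4.41  0.48  0.29] 0.71
0.06 False tip 56.7 z 0.06 [ 1.4 -7.5 -5.7] [-1.82 -0.16 -0.18] 1.19
0.08 False tip 78.8 z -0.32 [ 1.2 -5.1 -6.2] [-1.4  -0.21 -0.15] 1.68
0.1 False tip 100.8 z -0.54 [ 0.6  0.2 -6.2] [-0.57 -0.12 -0.08] 2.16
0.115 False tip 115.8 z -0.33 [ 0.8 -0.1 -7. ] [-0.6   0.03  0.  ] 2.56
0.125 False tip 125.1 z -0.18 [ 0.6 -2.1 -7.2] [-1.08 -0.06 -0.01] 2.88
0.129 False tip 125.2 z 0.27 [ -1.9 -13.4  -7. ] [-3.18  0.37  0.2 ] 3.12
39.05
```

```bash
python3 - <<'E'
from h import *
t=bot.read_clock()
p=bot.read_position(); ts=.028; ds=np.array([np.sin(ts),np.cos(ts)]); 
bot.move_linear([p[0],p[1],p[2]],speed=.05); print(np.round(bot.read_ft_force(),1))
bot.set_gripper(.5); bot.wait(.1); print("free",np.round(bot.read_ft_force(),2))
p=bot.read_position(); bot.move_linear([p[0],p[1]-.003,.20],speed=.2); print(np.round(bot.read_ft_force(),2),bot.read_clock()-t)
bot.move_pose([.531,-.0104,.335],Q(np.pi-.028)); bot.wait(.05); im,ke=snap("w_loose"); print(bot.read_clock()-t,bot.read_clock())
hsv=cv2.cvtColor(im,cv2.COLOR_RGB2HSV); c=proj(ke,[.531,-.0104,.223]); print(c)
m=cv2.inRange(hsv,(14,110,60),(36,255,255)); mm=np.zeros_like(m); cv2.circle(mm,tuple(c.astype(int).tolist()),26,255,-1); m&=mm
nn,_,st,cen=cv2.connectedComponentsWithStats(m)
for i in range(1,nn):
    if st[i,4]>5: print(st[i],cen[i].round(1),[ray(ke,cen[i],z).round(4).tolist() for z in (.212,.223)])
for th in ("chuck","drift"): print(th,[(np.round(d["bbox"],1).tolist(),round(d["confidence"],2)) for d in bot.search_frame("wrist",th)[:2]])
snap("s_loose","scene")
E
```

```text
[-0.5 -2.2 -8.3]
free [-0.25 -0.55  0.27]
[-0.2  -0.95 -1.15] 1.6750000000000043
3.3000000000000043 42.35
[253.17071778 195.47894547]
[267 192   5   6  18] [268.8 194.4] [[0.5338, 0.0037, 0.212], [0.5304, 0.0032, 0.223]]
[232 197   4   5  15] [233.4 199.1] [[0.5373, -0.0285, 0.212], [0.5338, -0.0277, 0.223]]
chuck [([228.0, 162.0, 50.1, 53.4], 0.75)]
drift [([171.3, 153.4, 172.6, 12.4], 0.93)]
```

```bash
python3 - <<'E'
from h import *
t=bot.read_clock(); b=np.pi-.028; C=np.array([.450,.2475])
bot.set_gripper(.85); bot.move_linear([.5318,-.0115,.175],speed=.18,until_force=8); print("down",bot.read_position().round(4),np.round(bot.read_ft_force(),2))
bot.set_gripper(0.0,80); bot.wait(.05); f=bot.read_ft_force(); print("w",bot.read_gripper_width(),np.round(f,2),np.round(bot.read_moment(),2))
p=bot.read_position(); r=bot.move_linear([p[0],p[1],.20],speed=.08,until_force=25); bot.wait(.05); print(r,np.round(bot.read_ft_force(),2),np.round(bot.read_moment(),2),bot.read_clock()-t)
if r or bot.read_ft_force()[2]<-15: raise SystemExit
bot.move_linear([p[0],p[1],.272],speed=.2); bot.wait(.05); print(np.round(bot.read_ft_force(),2),np.round(bot.read_moment(),2))
im,ke=snap("w_held"); hsv=cv2.cvtColor(im,cv2.COLOR_RGB2HSV)
m=cv2.inRange(hsv,(14,110,60),(36,255,255)); m[:,:195]=0;m[:,310:]=0;m[:270]=0
nn,_,st,cen=cv2.connectedComponentsWithStats(m); print([(int(st[i,4]),np.round(cen[i],2).tolist()) for i in range(1,nn) if st[i,4]>8])
bot.move_pose([*C,.27],Q(np.pi-.152)); bot.move_linear([*C,.13],speed=.18,until_force=6); print(bot.read_position().round(4),np.round(bot.read_ft_force(),2),bot.read_clock()-t,bot.read_clock())
E
```

```text
down [ 0.5325 -0.0116  0.1759] [0.34 1.04 0.18]
w 0.4976873510753641 [-0.07  3.03  5.5 ] [0.58 0.13 0.03]
False [-0.53  0.2  -4.62] [ 0.03 -0.03  0.04] 2.3832999999999984
[-0.15 -0.23 -6.12] [ 0.06  0.03 -0.01]
[(90, [293.5, 316.23]), (68, [209.63, 325.59]), (233, [294.42, 343.19]), (47, [214.13, 346.98])]
[0.4511 0.2474 0.1309] [-0.08  0.29 -4.11] 4.975000000000001 47.475
```

```bash
python3 - <<'E'
from h import *
t=bot.read_clock(); C=[.450,.2475]
r=bot.move_linear([*C,.109],speed=.03,until_force=3.5); print(r,bot.read_position().round(4),np.round(bot.read_ft_force(),2),np.round(bot.read_moment(),2))
bot.set_gripper(.85); bot.wait(.15); print(np.round(bot.read_ft_force(),2))
p=bot.read_position(); bot.move_linear([p[0],p[1],.28],speed=.2); bot.wait(.1)
im,ke=snap("w_end"); s,ks=snap("s_end","scene"); print(bot.read_clock()); w=load("w_chuck")[0][:,:,::-1]
hsv=cv2.cvtColor(im,cv2.COLOR_RGB2HSV); c=proj(ke,[.45,.2475,.161])
m=cv2.inRange(hsv,(14,110,60),(36,255,255)); mm=np.zeros_like(m); cv2.circle(mm,tuple(c.astype(int).tolist()),22,255,-1); m&=mm
nn,_,st,cen=cv2.connectedComponentsWithStats(m)
print([(cen[i].round(1).tolist(),ray(ke,cen[i],.161).round(4).tolist()) for i in range(1,nn) if st[i,4]>8])
A=cv2.resize(s[140:270,180:400],(800,473),interpolation=cv2.INTER_CUBIC)[:, :520]
B=cv2.resize(im[120:330,190:310],(270,473),interpolation=cv2.INTER_CUBIC)
cv2.imwrite("pics/c9.png",np.hstack([A,B])[:,:,::-1])
E
```

```text
True [0.45   0.2477 0.1146] [-0.99  0.58  4.02] [-0.23  0.2   0.02]
[-0.57  0.23 -0.41]
49.75
[([271.5, 192.5], [0.4495, 0.2626, 0.161]), ([236.7, 197.1], [0.4491, 0.2315, 0.161]), ([255.1, 214.3], [0.4676, 0.2453, 0.161])]
```

View pics/c9.png

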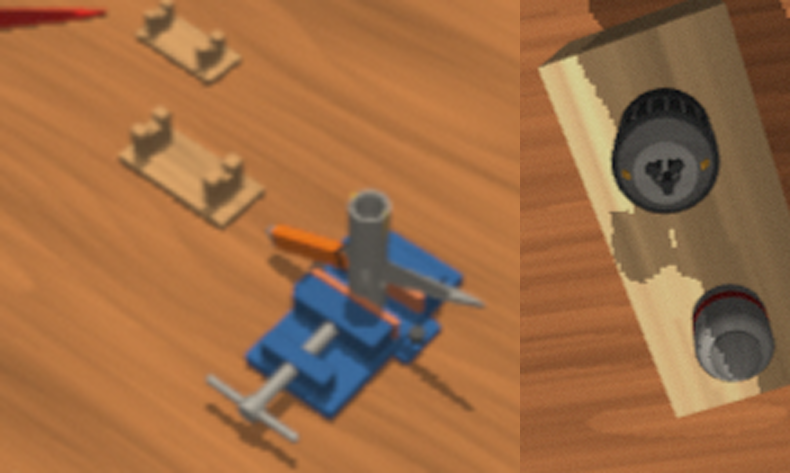

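The drift is through the slot with its grip against the sleeve (about (345,255) in the picture), both rests are empty, and the sleeve is upright. On the right, the chuck stands upright in its own hole beside the undisturbed live centre, and the gripper is clear.

```bash
python3 -c "
from cell import bot
print(bot.close_job(), bot.read_clock())"
```

```text
the job is handed in; nothing more can be done
the job is handed in; nothing more can be done
```

Job handed in after about 50 s: the chuck was seated in the sleeve (ring line level with the mouth to within about 1 mm, as near as the cameras could show), driven free by the drift, which stays in the slot up to its grip, and put back upright in its own rack hole.

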